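Put the badminton things back in their own places

ROBOT

A 7-joint arm with a two-finger parallel gripper is mounted at the origin on the work surface. World frame = base frame: x ahead of the robot, y to its left, z up, the work surface at z = 0. Lengths are in m, angles in degrees, forces in N, time in s.
With the tool pointing down it reaches from about 0.425 to 0.875 m from the base axis. Payload 4.7 kg.
Tool frame: the origin (TCP) lies between the finger pads; the fingertips stand 8 mm ahead of it and the grasp point (between the pads) lies 11 mm behind it (env.tip_extent is the distance from the TCP to the fingertips, in m); z points along the fingers, y is the line along which they close (so a half turn about z gives the same grasp; the last joint's range is limited). The gripper opens to 87 mm and grips with 3 to 60 N. Pads are 19 mm wide; open, the fingers measure 117 mm over their backs; the gripper's body (75 mm by 190 mm) begins 51 mm behind the grasp point.
Start: joints at [76.209, 18.392, -4.016, 83.108, 1.295, 78.541, -3.26], TCP at [0.164, -0.629, 0.231] pointing down, gripper open.
Joint ranges: [-163.93, 163.93], [-17.29, 119.83], [-79.2, 71.16], [3.27, 140.29], [-89.18, 269.18], [5.43, 117.66], [-154.24, 154.24]. Speed limits (degrees/s): [147.25, 147.25, 180, 180, 180, 180, 180].

INTERFACE

Orientations are given as [roll, pitch, yaw] about the fixed x, y, z axes, in that order (R = Rz(yaw) Ry(pitch) Rx(roll)).
In Python, from cell import sensors, vision, workorder, env gives the robot as it stands.
- The arm moves only by the tool drive_tool, never from a script. Its argument "moves" is a list of rows, each an object of numbers: "x", "y", "z": the shift along the tool's x, y, z in mm; "rx", "ry", "rz": the turn, a rotation vector about the tool's x, y, z in rad; "fingers": the closure, from -1 (fully open) to 1 (shut). In form: [{"x": .., "y": .., "z": .., "rx": .., "ry": .., "rz": .., "fingers": ..}, ...]. A call has 1 to 20 rows; each row is the pose to reach, as a shift and turn from the pose commanded when the call began, along the tool's axes at that moment; what a row does not reach only later rows make up. A row lasts 1/8 s, in which the tool goes at most 62.5 mm and 10.7 degrees, less where a joint would pass 70% of its speed; a pose out of reach is approached as far as the arm can. A call with a gripper value outside its range is refused whole. The fingers move at their own pace and stop on an object; "force" is the grip in N (left out, the last holds). Time passes only in rows, so rows that repeat a pose let the fingers close. It gives the time, the measured TCP pose, the force, the opening and the grip force at its end, in the units of the state.
- sensors.get_obs(): the state, without advancing time (a new reading comes with each control period).
- vision.read_camera(name): name is "scene" or "top"; returns a dict with "image" (420x560x3 uint8, red, green, blue), "fx", "fy", "cx", "cy" (pixels), "k1" (the pictures are not rectified: a ray, as slopes to the right and down, at radius r is drawn at 1 + k1 r^2 times it, then the intrinsics apply), "R" (3x3) and "t" (3): a world point X has camera coordinates R X + t. Camera axes: x right, y down, z forward; pixel columns grow to the right and rows downward; lengths in m; the calibration is good to about 2 mm. A picture is of the moment at which its call begins. There is no depth.
- workorder.sign_off(): hands the job in; it is judged then, once.
The state is a dict: "time_s": time; "qpos": joint angles; "joint_velocities": joint speeds; "effort": joint torques, N m; "tool_pos": TCP position; "tool_rot": TCP orientation; "force": force on the tool from outside, world axes, zero at the start; "wrist_torque": the same for the moment, N m; "grip_width": finger opening in m; "grasp_force": force on a finger pad.
Only numpy, scipy, OpenCV 4.12 (cv2) and the standard library are available. Lean on these libraries where they do the work, as an engineer would, in place of code of your own. Each camera call takes 0.05 s, during which the arm holds its last target. There are 200 camera calls.

TASK

The three badminton things on the shelf have ended up in each other's places: move the shuttlecock to the middle of the round bamboo coaster, the short shuttle tube to the middle of the round steel dish, and the grip case to the middle of the wooden tray with its long side along the tray's long side. Each place holds only one thing, so first set one of the three down on the empty cork mat and let go of it, to free a place. All three end flat on their bases, as they stand now, and the mug, the candle jar and the remote control must not be shifted, nor the tube or the shuttlecock tipped over.

Things in the scene. Friction and masses are not known exactly. Their poses are not given: they have to be found in the camera images.
- shuttlecock: Shuttlecock with a cork base, standing cork up on its white skirt. 86 mm high; the skirt is a closed cone 66 mm across at the bottom, narrowing to 27 mm at 60 mm height; the cork above it, 60 to 86 mm, is 26 mm across (straight to 78 mm, then domed). About 12 g. Origin: centre of its underside, z up along its axis. It starts in the dish.
- tube: Short closed shuttle tube, upright cardboard cylinder with white end caps, 64 mm in diameter, 120 mm high, about 70 g. Origin: centre of its underside, z up along its axis. It starts in the tray.
- case: Hard black plastic grip case, a rounded box 72 mm (its x) by 46 mm (its y), 40 mm high, about 90 g, lying flat. Origin: centre of its underside, z up. It starts on the coaster.
- coaster: Round flat bamboo coaster, 100 mm in diameter, 8 mm thick, no rim, fixed; home of the shuttlecock. Origin: centre of its underside on the shelf top, z up; things stand 8 mm above it.
- dish: Round shallow stainless steel dish, fixed; home of the tube. 104 mm across outside, rim 12 mm high and 5 mm thick; flat inner floor 6 mm above the shelf, 90 mm across. Origin: centre of its underside, z up.
- tray: Rectangular dark wooden tray, fixed; home of the case. Outside 120 mm (its x) by 96 mm (its y), rim 12 mm high and 6 mm thick; flat inner floor 108 by 84 mm, 6 mm above the shelf. Origin: centre of its underside, z up.
- mat: Square cork mat, 110 by 110 mm, 6 mm thick, flat, fixed, empty at the start: the free spot. Origin: centre of its underside, z up.
- mug: White ceramic mug, loose bystander, 72 mm across and 70 mm high, handle towards its +y. Origin: centre of its underside. Leave it where it is.
- jar: Amber glass candle jar with a wooden cap, loose bystander, 66 mm across and 66 mm high. Origin: centre of its underside. Leave it where it is.
- remote: Black remote control, loose bystander lying flat, 150 mm (its x) by 42 mm (its y), 18 mm high. Origin: centre of its underside. Leave it where it is.
Things that resemble listed ones, but are neither listed nor needed, are in the scene too. What is shaped like the case but white is not meant. What is shaped like the shuttlecock but red is not meant.

How it is judged:
By the outcome, as a careful person would: the job done as asked, in the order asked, and still so for the second after the job is handed in, with the robot touching nothing.
It also fails if it takes over 120 s, if anything falls off the work surface, if the arm or the gripper's body presses on something with over 40 N, if the wrist force passes 120 N, or if a joint passes its speed limit or range.

## Working session

There is one attempt and no reset: what is moved stays moved. The work goes in short steps, Python scripts to look and compute and a tool call to move; the robot and the scene stay as the last step left them, time stands still between calls to the robot, and variables do not carry over. Pictures are saved under pics/ and viewed, at most 14 in all, crops included, and the job is handed in when it is done.

Besides the shell and the picture viewer there is one more tool, called after ">>>" in YAML: its name, and indented under it one key for each argument. drive_tool: Moves the arm, as the interface text tells. Its arguments: {"type":"object","properties":{"moves":{"type":"array"},"force":{"type":"number"}},"required":["moves"]}

```bash
ls; mkdir -p pics
cat > h.py <<'E'
import numpy as np, cv2
from cell import sensors, vision, workorder, env
from scipy.spatial.transform import Rotation as Ro
def cam(n):
    return vision.read_camera(n)
def ray(c,u,v):
    K=np.array([[c["fx"],0,c["cx"]],[0,c["fy"],c["cy"]],[0,0,1.]])
    d=np.array([(u-c["cx"])/c["fx"],(v-c["cy"])/c["fy"]]); s=d.copy()
    for _ in range(20): s=d/(1+c["k1"]*(s@s))
    R=np.array(c["R"]);t=np.array(c["t"])
    return -R.T@t, R.T@np.array([s[0],s[1],1.])
def onplane(c,u,v,z):
    o,d=ray(c,u,v); return o+d*(z-o[2])/d[2]
def proj(c,X):
    p=np.array(c["R"])@np.array(X)+np.array(c["t"]); s=p[:2]/p[2]; s=s*(1+c["k1"]*(s@s))
    return s*[c["fx"],c["fy"]]+[c["cx"],c["cy"]]
def save(c,name): cv2.imwrite("pics/"+name,cv2.cvtColor(np.asarray(c["image"]),cv2.COLOR_RGB2BGR))
E
python3 - <<'E'
from h import *
for n in("scene","top"):
    c=cam(n); save(c,n+"0.png"); print(n,c["fx"],c["k1"],ray(c,280,210))
print(sensors.get_obs(), env.tip_extent)
E
```

```text
pics
scene 463.0490875734248 -0.144679790424637 (array([1.62555176, 0.40135644, 0.79896049]), array([-0.77202347, -0.321846  , -0.54817575]))
top 465.3977483599216 -0.14155266299787164 (array([ 0.37918433, -0.06764109,  1.23903065]), array([ 0.15806613,  0.00113527, -0.98751217]))
{'time_s': 0.1, 'qpos': array([76.20925423, 18.43634254, -4.01412063, 83.16832933,  1.29650687,
       78.54174837, -3.26206891]), 'joint_velocities': array([-0.05628533, -0.15446865, -0.00687591, -0.30692435, -0.14544682,
       -0.02712105,  0.11770446]), 'effort': array([-3.94604422e-04, -4.92572379e+01, -4.05972172e-01, -3.13401103e+01,
       -6.41284254e-02,  3.95693968e-02,  6.34469757e-05]), 'tool_pos': array([ 0.16363487, -0.628559  ,  0.2295497 ]), 'tool_rot': array([-1.79898892e+02,  7.43610967e-03,  1.45972491e+01]), 'force': array([ 0.16064144,  0.35986233, -0.69319591]), 'wrist_torque': array([ 0.02055981, -0.00198498,  0.0321322 ]), 'grasp_force': 0.0, 'grip_width': 0.08687341027936579} 0.008
```

View pics/top0.png

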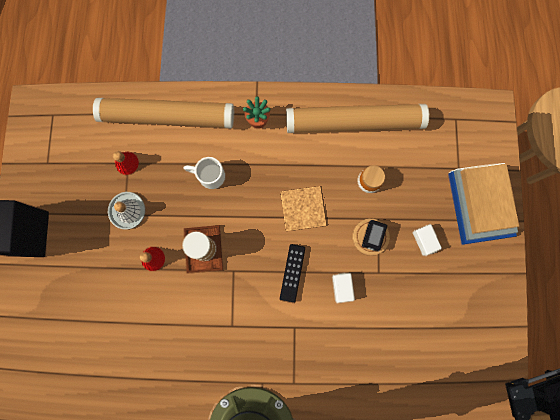

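View pics/scene0.png

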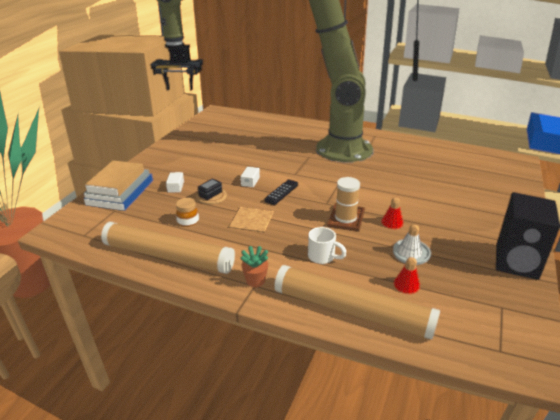

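Top view: the shuttlecock (white) is in the dish at (127,208), with red lookalikes at (125,162) and (152,259). The tube is in the tray at (200,247). The black case is on the coaster at (373,236), with white lookalikes at (427,240) and (343,288). The mat is at (303,208), and the mug (209,172), jar (372,179) and remote (292,273) are bystanders. The white shuttlecock and the black case fit the description. I'll confirm with one enlarged crop.

Run:
```python
from h import *
c=cam("top"); im=cv2.cvtColor(c["image"],cv2.COLOR_RGB2BGR)
a=im[140:300,80:280]; b=im[140:300,260:460]
o=np.vstack([cv2.resize(x,None,fx=3,fy=3,interpolation=cv2.INTER_CUBIC)[:,:] for x in (a,b)])
o=np.hstack([cv2.resize(x,(400,320),interpolation=cv2.INTER_CUBIC) for x in (a,b)])
s=cam("scene"); sm=cv2.cvtColor(s["image"],cv2.COLOR_RGB2BGR)
o2=np.hstack([cv2.resize(sm[170:300,300:460],(400,280),interpolation=cv2.INTER_CUBIC),cv2.resize(sm[160:240,160:280],(400,280),interpolation=cv2.INTER_CUBIC)])
cv2.imwrite("pics/crop1.png",np.vstack([o,o2]))
for n,u,v,z in [("dish",127,208,.012),("tray",204,248,.012),("coaster",370,236,.008),("mat",303,208,.006),("mug",209,172,.07),("jar",372,177,.066),("remote",292,273,.018),("red1",125,162,.05),("red2",152,259,.05),("w1",427,240,.04),("w2",343,288,.04)]:
    print(n,onplane(c,u,v,z).round(3))
```

```text
dish [0.574 0.349 0.012]
tray [0.47  0.133 0.012]
coaster [ 0.51  -0.308  0.008]
mat [ 0.583 -0.128  0.006]
mug [0.663 0.119 0.07 ]
jar [ 0.658 -0.304  0.066]
remote [ 0.409 -0.1    0.018]
red1 [0.693 0.351 0.05 ]
red2 [0.436 0.262 0.05 ]
w1 [ 0.498 -0.453  0.04 ]
w2 [ 0.372 -0.231  0.04 ]
```

View pics/crop1.png

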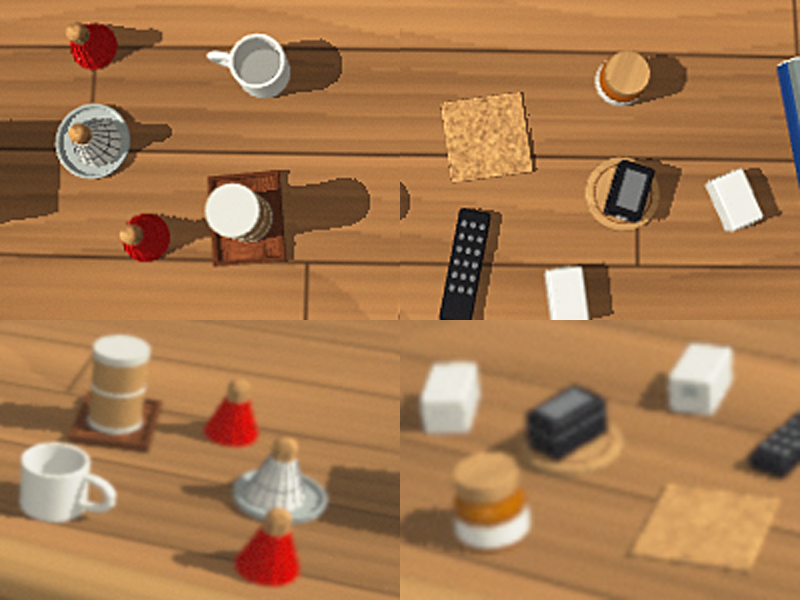

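Confirmed: the white-skirted shuttlecock is in the dish and the black case on the coaster; the red cones and white boxes are not meant. Now I'll measure precisely.

Run:
```python
from h import *
c=cam("top"); im=cv2.cvtColor(c["image"],cv2.COLOR_RGB2BGR); hsv=cv2.cvtColor(im,cv2.COLOR_BGR2HSV)
for n,u,v in [("wood",240,225),("mat",300,205),("mat",310,215),("coaster",360,240),("coaster",358,232),("trayrim",186,232),("trayfl",216,237),("trayfl",215,262),("traysh",217,250),("dish",112,212),("dish",112,200),("dishfl",116,214),("case",366,244),("casetop",375,234),("caseedge",383,228),("sh",390,228),("tubetop",198,246),("cork",119,207)]:
    print(n,hsv[v-1:v+2,u-1:u+2].reshape(-1,3).mean(0).round())
```

```text
wood [ 14. 152. 181.]
mat [ 16. 144. 214.]
mat [ 16. 145. 213.]
coaster [ 16. 140. 211.]
coaster [ 15. 149. 192.]
trayrim [  9. 185.  66.]
trayfl [  9. 172.  59.]
trayfl [ 10. 182. 151.]
traysh [ 10. 160.  63.]
dish [ 45.  14. 157.]
dish [ 49.  29. 162.]
dishfl [ 38.  14. 165.]
case [110.  25.  30.]
casetop [ 48.   4. 124.]
caseedge [98. 17. 75.]
sh [ 13. 151.  85.]
tubetop [ 25.  16. 237.]
cork [ 15. 147. 202.]
```

```bash
cat > m.py <<'E'
from h import *
c=cam("top"); im=cv2.cvtColor(c["image"],cv2.COLOR_RGB2BGR)
S=6
def win(x0,y0,x1,y1):
    w=cv2.resize(im[y0:y1,x0:x1],None,fx=S,fy=S,interpolation=cv2.INTER_CUBIC)
    return w,cv2.cvtColor(w,cv2.COLOR_BGR2HSV).astype(int),(x0,y0)
def big(m):
    m=cv2.morphologyEx((m*255).astype(np.uint8),cv2.MORPH_OPEN,np.ones((5,5)))
    cs,_=cv2.findContours(m,cv2.RETR_EXTERNAL,cv2.CHAIN_APPROX_NONE)
    return max(cs,key=cv2.contourArea)
def plane(k,o,z):
    k=k.reshape(-1,2)
    return np.array([onplane(c,(a+.5)/S-.5+o[0],(b+.5)/S-.5+o[1],z)[:2] for a,b in k],np.float32)
out=[]
def rect(n,m,w,o,z):
    k=cv2.convexHull(big(m)); r=cv2.minAreaRect(plane(k,o,z)*1000); print(n,np.round(r[0],1),np.round(r[1],1),round(r[2],1)); cv2.drawContours(w,[k],-1,(255,0,255),1); out.append(w)
def circ(n,m,w,o,z):
    k=cv2.convexHull(big(m)); p=plane(k,o,z)*1000; e=cv2.fitEllipse(p) ; r=cv2.minEnclosingCircle(p); print(n,np.round(r[0],1),round(2*r[1],1),"ell",np.round(e[0],1),np.round(e[1],1)); cv2.drawContours(w,[k],-1,(255,0,255),1); out.append(w)
E
cat > m1.py <<'E'
from m import *
w,h,o=win(270,180,340,236); rect("mat",(h[...,2]>185)&(h[...,0]>=14)&(h[...,1]<190)&(cv2.blur(h[...,2].astype(np.float32),(1,1))>195),w,o,.006)
w,h,o=win(345,208,415,264); circ("coaster",(h[...,2]>196)|((h[...,1]<60)),w,o,.008)
w,h,o=win(345,208,415,264); rect("casetop",(h[...,1]<75)&(h[...,2]<170),w,o,.04+.008)
w,h,o=win(170,220,240,276); rect("tray",((h[...,0]<12)&(h[...,2]<175)&(h[...,1]>150))|(h[...,1]<60),w,o,.012)
w,h,o=win(170,220,240,276); circ("tubetop",(h[...,1]<60)&(h[...,2]>190),w,o,.126)
w,h,o=win(92,180,162,236); circ("dish",(h[...,1]<70)&(h[...,2]>95),w,o,.012)
cv2.imwrite("pics/m1.png",cv2.resize(np.vstack([np.hstack(out[:3]),np.hstack(out[3:])]),(800,427)))
E
python3 m1.py
```

```text
mat [ 582.5 -124.5] [111.2 115. ] 8.8
coaster [ 509.7 -321. ] 82.7 ell [ 511.6 -317.9] [61.5 83.5]
casetop [ 506.6 -311.4] [46.3 73.4] 73.7
tray [468.6 136.9] [121.6  98.4] 5.9
tubetop [469.2 135.6] 66.0 ell [469.4 135.5] [64.8 65.2]
dish [567.9 352.7] 105.9 ell [568.7 352.6] [103.5 105. ]
```

View pics/m1.png

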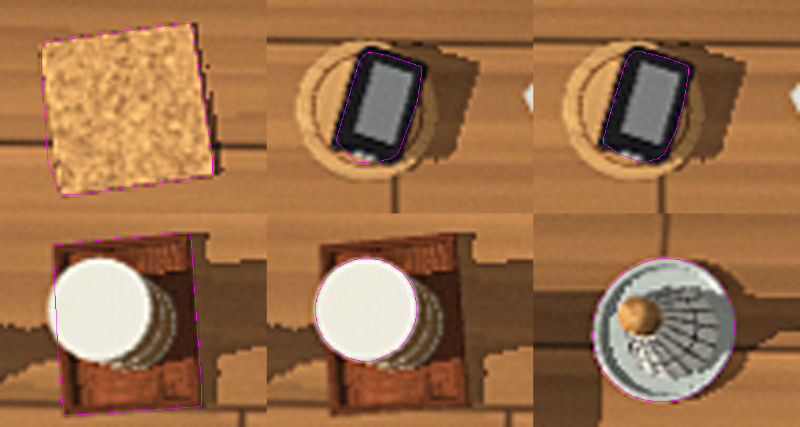

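The mat, case top (46×73 mm), tube top (about 65 mm) and dish (about 104 mm) match their given sizes. The coaster and tray fits are spoiled by the things standing on them, so I'll redo those once they are clear. The case goes to the mat first.

```bash
cat > d.py <<'E'
import sys
from h import *
# usage: d.py x y z yaw  (m, deg): shift (mm) and turn (rad) in tool axes from the measured pose
x,y,z,yaw=map(float,sys.argv[1:5]); ob=sensors.get_obs()
R=Ro.from_euler("xyz",ob["tool_rot"],degrees=True); T=Ro.from_euler("xyz",[180,0,yaw],degrees=True)
print("t",ob["time_s"],"pos",ob["tool_pos"].round(4),ob["tool_rot"].round(2))
print("mm",(R.inv().apply(np.array([x,y,z])-ob["tool_pos"])*1000).round(1),"rv",(R.inv()*T).as_rotvec().round(4))
E
python3 d.py .5066 -.3114 .18 -16.3
```

```text
t 0.3 pos [ 0.1638 -0.6289  0.2302] [-179.96    0.     14.6 ]
mm [ 411.8 -220.7   50.3] rv [-6.000e-04  2.000e-04  5.394e-01]
```

>>> drive_tool:
  moves:
    - {"x":50,"y":-27,"z":6,"rz":0.06,"fingers":-1}
    - {"x":100,"y":-54,"z":12,"rz":0.13,"fingers":-1}
    - {"x":150,"y":-80,"z":18,"rz":0.2,"fingers":-1}
    - {"x":200,"y":-107,"z":24,"rz":0.27,"fingers":-1}
    - {"x":250,"y":-134,"z":30,"rz":0.34,"fingers":-1}
    - {"x":300,"y":-161,"z":36,"rz":0.41,"fingers":-1}
    - {"x":350,"y":-188,"z":42,"rz":0.47,"fingers":-1}
    - {"x":390,"y":-209,"z":48,"rz":0.52,"fingers":-1}
    - {"x":411.8,"y":-220.7,"z":50,"rz":0.539,"fingers":-1}
    - {"x":411.8,"y":-220.7,"z":50,"rz":0.539,"fingers":-1}
    - {"x":411.8,"y":-220.7,"z":50,"rz":0.539,"fingers":-1}
    - {"x":411.8,"y":-220.7,"z":50,"rz":0.539,"fingers":-1}
  force: 15

```text
invalid input at $.moves[0]: expected keys x, y, z, rx, ry, rz, fingers
```

```bash
python3 d.py .5066 -.3114 .029 -16.3
```

```text
t 0.3 pos [ 0.1638 -0.6289  0.2302] [-179.96    0.     14.6 ]
mm [ 411.8 -220.6  201.3] rv [-6.000e-04  2.000e-04  5.394e-01]
```

All keys are required.

>>> drive_tool:
  moves:
    - {"x":50,"y":-27,"z":6,"rx":0,"ry":0,"rz":0.06,"fingers":-1}
    - {"x":100,"y":-54,"z":12,"rx":0,"ry":0,"rz":0.13,"fingers":-1}
    - {"x":150,"y":-80,"z":18,"rx":0,"ry":0,"rz":0.2,"fingers":-1}
    - {"x":200,"y":-107,"z":24,"rx":0,"ry":0,"rz":0.27,"fingers":-1}
    - {"x":250,"y":-134,"z":30,"rx":0,"ry":0,"rz":0.34,"fingers":-1}
    - {"x":300,"y":-161,"z":36,"rx":0,"ry":0,"rz":0.41,"fingers":-1}
    - {"x":350,"y":-188,"z":42,"rx":0,"ry":0,"rz":0.47,"fingers":-1}
    - {"x":390,"y":-209,"z":48,"rx":0,"ry":0,"rz":0.52,"fingers":-1}
    - {"x":412,"y":-221,"z":50,"rx":0,"ry":0,"rz":0.539,"fingers":-1}
    - {"x":412,"y":-221,"z":50,"rx":0,"ry":0,"rz":0.539,"fingers":-1}
    - {"x":412,"y":-221,"z":50,"rx":0,"ry":0,"rz":0.539,"fingers":-1}
    - {"x":412,"y":-221,"z":50,"rx":0,"ry":0,"rz":0.539,"fingers":-1}
  force: 15

```text
time_s: 1.8
tool_pos: [0.5055, -0.3132, 0.1807]
tool_rot: [179.9, 0.0, -16.4]
force: [0.6, 0.3, 0.3]
grip_width: 0.0868
grasp_force: 0.0
```

```bash
python3 d.py .5066 -.3114 .029 -16.3
```

```text
t 1.8 pos [ 0.5055 -0.3132  0.1807] [ 1.7994e+02  1.0000e-02 -1.6450e+01]
mm [  0.6  -2.2 151.7] rv [ 0.001   0.0001 -0.0026]
```

>>> drive_tool:
  moves:
    - {"x":0.6,"y":-2.2,"z":50,"rx":0,"ry":0,"rz":0,"fingers":-1}
    - {"x":0.6,"y":-2.2,"z":100,"rx":0,"ry":0,"rz":0,"fingers":-1}
    - {"x":0.6,"y":-2.2,"z":130,"rx":0,"ry":0,"rz":0,"fingers":-1}
    - {"x":0.6,"y":-2.2,"z":145,"rx":0,"ry":0,"rz":0,"fingers":-1}
    - {"x":0.6,"y":-2.2,"z":151.5,"rx":0,"ry":0,"rz":0,"fingers":-1}
    - {"x":0.6,"y":-2.2,"z":151.5,"rx":0,"ry":0,"rz":0,"fingers":-1}
    - {"x":0.6,"y":-2.2,"z":151.5,"rx":0,"ry":0,"rz":0,"fingers":1}
    - {"x":0.6,"y":-2.2,"z":151.5,"rx":0,"ry":0,"rz":0,"fingers":1}
    - {"x":0.6,"y":-2.2,"z":151.5,"rx":0,"ry":0,"rz":0,"fingers":1}
    - {"x":0.6,"y":-2.2,"z":151.5,"rx":0,"ry":0,"rz":0,"fingers":1}
    - {"x":0.6,"y":-2.2,"z":151.5,"rx":0,"ry":0,"rz":0,"fingers":1}
    - {"x":0.6,"y":-2.2,"z":151.5,"rx":0,"ry":0,"rz":0,"fingers":1}
  force: 15

```text
time_s: 3.3
tool_pos: [0.508, -0.3096, 0.0291]
tool_rot: [180.0, -0.0, -16.3]
force: [-0.4, -1.0, 0.8]
grip_width: 0.0457
grasp_force: 15.0
```

```bash
python3 d.py .5825 -.1265 .15 5
```

```text
t 3.3 pos [ 0.508  -0.3096  0.0291] [ 1.7998e+02 -1.0000e-02 -1.6290e+01]
mm [  20.2 -196.6 -120.9] rv [ 4.000e-04 -1.000e-04 -3.716e-01]
```

>>> drive_tool:
  moves:
    - {"x":0,"y":0,"z":-30,"rx":0,"ry":0,"rz":0,"fingers":1}
    - {"x":0,"y":0,"z":-75,"rx":0,"ry":0,"rz":0,"fingers":1}
    - {"x":3,"y":-30,"z":-90,"rx":0,"ry":0,"rz":-0.06,"fingers":1}
    - {"x":8,"y":-75,"z":-90,"rx":0,"ry":0,"rz":-0.14,"fingers":1}
    - {"x":12,"y":-120,"z":-90,"rx":0,"ry":0,"rz":-0.23,"fingers":1}
    - {"x":17,"y":-165,"z":-90,"rx":0,"ry":0,"rz":-0.31,"fingers":1}
    - {"x":20,"y":-190,"z":-80,"rx":0,"ry":0,"rz":-0.36,"fingers":1}
    - {"x":20,"y":-196.5,"z":-50,"rx":0,"ry":0,"rz":-0.37,"fingers":1}
    - {"x":20,"y":-196.5,"z":-25,"rx":0,"ry":0,"rz":-0.37,"fingers":1}
    - {"x":20,"y":-196.5,"z":-10,"rx":0,"ry":0,"rz":-0.37,"fingers":1}
    - {"x":20,"y":-196.5,"z":-3,"rx":0,"ry":0,"rz":-0.37,"fingers":1}
    - {"x":20,"y":-196.5,"z":1.5,"rx":0,"ry":0,"rz":-0.37,"fingers":1}
    - {"x":20,"y":-196.5,"z":1.5,"rx":0,"ry":0,"rz":-0.37,"fingers":1}
    - {"x":20,"y":-196.5,"z":1.5,"rx":0,"ry":0,"rz":-0.37,"fingers":1}
  force: 15

```text
time_s: 5.05
tool_pos: [0.5828, -0.1266, 0.0283]
tool_rot: [180.0, -0.1, 4.9]
force: [-0.2, 0.9, -1.1]
grip_width: 0.046
grasp_force: 15.0
```

>>> drive_tool:
  moves:
    - {"x":0,"y":0,"z":0,"rx":0,"ry":0,"rz":0,"fingers":-1}
    - {"x":0,"y":0,"z":0,"rx":0,"ry":0,"rz":0,"fingers":-1}
    - {"x":0,"y":0,"z":0,"rx":0,"ry":0,"rz":0,"fingers":-1}
    - {"x":0,"y":0,"z":0,"rx":0,"ry":0,"rz":0,"fingers":-1}
    - {"x":0,"y":0,"z":-30,"rx":0,"ry":0,"rz":0,"fingers":-1}
    - {"x":0,"y":0,"z":-80,"rx":0,"ry":0,"rz":0,"fingers":-1}
    - {"x":0,"y":0,"z":-140,"rx":0,"ry":0,"rz":0,"fingers":-1}
    - {"x":0,"y":-50,"z":-160,"rx":0,"ry":0,"rz":0,"fingers":-1}
    - {"x":0,"y":-110,"z":-160,"rx":0,"ry":0,"rz":0,"fingers":-1}
    - {"x":0,"y":-170,"z":-160,"rx":0,"ry":0,"rz":0,"fingers":-1}
    - {"x":0,"y":-220,"z":-160,"rx":0,"ry":0,"rz":0,"fingers":-1}
    - {"x":0,"y":-220,"z":-160,"rx":0,"ry":0,"rz":0,"fingers":-1}
  force: 15

```text
time_s: 6.55
tool_pos: [0.5622, 0.0991, 0.188]
tool_rot: [-179.9, -0.0, 5.5]
force: [-0.1, -0.6, 0.6]
grip_width: 0.087
grasp_force: 0.0
```

```bash
cat > m2.py <<'E'
from m import *
w,h,o=win(345,208,415,264); m=(h[...,2]>190)&(h[...,0]>=14)
g=cv2.cvtColor(w,cv2.COLOR_BGR2GRAY)
circ("coaster",m,w,o,.008)
w,h,o=win(270,180,340,236); rect("case",(h[...,1]<75)&(h[...,2]<170),w,o,.046)
w,h,o=win(92,180,162,236)
k=big((h[...,1]>100)&(h[...,2]>110)&(h[...,0]>10)&(np.hypot(*(np.mgrid[0:h.shape[0],0:h.shape[1]]-np.array([165,165])[:,None,None]))<75)); 
M=cv2.moments(k); q=np.array([[M["m10"]/M["m00"],M["m01"]/M["m00"]]]); b=cv2.boundingRect(k)
print("cork area c",plane(q,o,.08),"area px",M["m00"]/36,"bb",b); cv2.drawContours(w,[k],-1,(255,0,255),1); out.append(w)
cv2.imwrite("pics/m2.png",cv2.resize(np.hstack(out),(800,213))); save(c,"top2.png")
E
python3 m2.py; cp pics/m2.png pics/m2v.png
```

```text
coaster [ 517.3 -295.1] 132.3 ell [ 512.  -291.6] [102.5 140.1]
case [ 581.4 -127.2] [72.6 42.8] 5.2
cork area c [[0.5679264 0.3497881]] area px 64.23611111111111 bb (133, 131, 57, 61)
```

View pics/m2v.png

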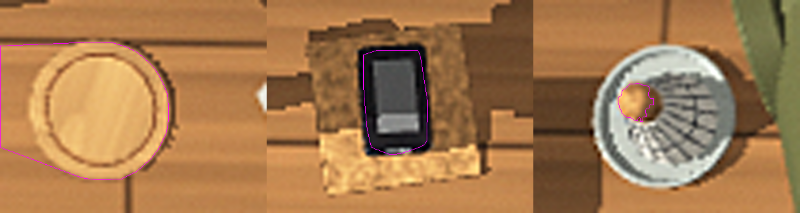

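The case lies centred on the mat at yaw about 5° and is released. The cork is at crop (637,101), within 3 mm of the dish centre, so it checks out. The coaster mask leaks to the left, so I'll use Hough for it. Shuttlecock next.

```bash
python3 d.py .568 .350 .15 5
python3 - <<'E'
from m import *
w,h,o=win(345,208,415,264); g=cv2.cvtColor(w,cv2.COLOR_BGR2GRAY)
r=cv2.HoughCircles(cv2.GaussianBlur(g,(9,9),2),cv2.HOUGH_GRADIENT,1.5,20,param1=60,param2=25,minRadius=65,maxRadius=122)
for a,b,q in r[0][:4]: 
    p=plane(np.array([[a,b],[a+q,b],[a-q,b]]),o,.008)*1000; print(p[0],np.linalg.norm(p[1]-p[2]))
E
```

```text
t 6.6 pos [0.5629 0.0954 0.1877] [-1.7999e+02 -2.0000e-02  5.2000e+00]
mm [  28.1 -253.1   37.8] rv [-0.0002 -0.0003  0.0034]
[ 509.53854 -310.30853] 81.723816
[ 512.3508 -319.1151] 89.556335
[ 502.93744 -317.66733] 94.17739
[ 516.7958  -301.60538] 97.087166
```

>>> drive_tool:
  moves:
    - {"x":6,"y":-50,"z":0,"rx":0,"ry":0,"rz":0,"fingers":-1}
    - {"x":12,"y":-105,"z":0,"rx":0,"ry":0,"rz":0,"fingers":-1}
    - {"x":18,"y":-160,"z":0,"rx":0,"ry":0,"rz":0,"fingers":-1}
    - {"x":24,"y":-215,"z":0,"rx":0,"ry":0,"rz":0,"fingers":-1}
    - {"x":28,"y":-245,"z":10,"rx":0,"ry":0,"rz":0,"fingers":-1}
    - {"x":28,"y":-253,"z":20,"rx":0,"ry":0,"rz":0,"fingers":-1}
    - {"x":28,"y":-253,"z":20,"rx":0,"ry":0,"rz":0,"fingers":-1}
    - {"x":28,"y":-253,"z":20,"rx":0,"ry":0,"rz":0,"fingers":-1}
    - {"x":28,"y":-253,"z":20,"rx":0,"ry":0,"rz":0,"fingers":-1}

```text
time_s: 7.78
tool_pos: [0.5707, 0.3455, 0.1681]
tool_rot: [180.0, -0.1, 4.8]
force: [0.2, 0.1, 0.4]
grip_width: 0.0871
grasp_force: 0.0
```

```bash
python3 d.py .568 .350 .076 5
python3 - <<'E'
from m import *
w,h,o=win(345,208,415,264); cs=plane(np.array([[0,0]]),o,.008)
# radial edge samples on the rectified plane patch: 0.5 mm/px, centre = ring
C=np.array([.5095,-.3103]); n=280
pts=[]
V=cv2.cvtColor(im,cv2.COLOR_BGR2HSV)[...,2].astype(np.float32)
for th in np.deg2rad(np.arange(0,360,3)):
    rr=np.arange(.044,.057,.0005); P=[proj(c,[C[0]+r*np.cos(th),C[1]+r*np.sin(th),.008]) for r in rr]; P=np.array(P,np.float32)
    v=cv2.remap(V,P[:,0].reshape(1,-1),P[:,1].reshape(1,-1),cv2.INTER_LINEAR)[0]; g=v[4:]-v[:-4]; i=g.argmin()
    if g[i]<-15: pts.append(C+rr[i+2]*np.array([np.cos(th),np.sin(th)]))
pts=np.array(pts); 
for _ in range(4):
    A=np.c_[2*pts,np.ones(len(pts))]; s=np.linalg.lstsq(A,(pts**2).sum(1),rcond=None)[0]; R=np.sqrt(s[2]+s[:2]@s[:2]); e=np.hypot(*(pts-s[:2]).T)-R; pts=pts[abs(e)<max(2*e.std(),.0008)]
print(len(pts),s[:2],2*R,e.std())
E
```

```text
t 7.775 pos [0.5707 0.3455 0.1681] [ 1.7996e+02 -6.0000e-02  4.7700e+00]
mm [-2.4 -4.8 92.1] rv [ 0.0008 -0.0011 -0.004 ]
90 [ 0.50910675 -0.30982539] 0.09868361859491495 0.0005987533799943137
```

Coaster centre (0.509, −0.310), 98.7 mm across, which agrees with 100 mm. Descending on the cork.

>>> drive_tool:
  moves:
    - {"x":-2.4,"y":-4.8,"z":35,"rx":0,"ry":0,"rz":0,"fingers":-1}
    - {"x":-2.4,"y":-4.8,"z":65,"rx":0,"ry":0,"rz":0,"fingers":-1}
    - {"x":-2.4,"y":-4.8,"z":82,"rx":0,"ry":0,"rz":0,"fingers":-1}
    - {"x":-2.4,"y":-4.8,"z":92,"rx":0,"ry":0,"rz":0,"fingers":-1}
    - {"x":-2.4,"y":-4.8,"z":92,"rx":0,"ry":0,"rz":0,"fingers":0}
    - {"x":-2.4,"y":-4.8,"z":92,"rx":0,"ry":0,"rz":0,"fingers":0}
    - {"x":-2.4,"y":-4.8,"z":92,"rx":0,"ry":0,"rz":0,"fingers":0.3}
    - {"x":-2.4,"y":-4.8,"z":92,"rx":0,"ry":0,"rz":0,"fingers":0.3}
    - {"x":-2.4,"y":-4.8,"z":92,"rx":0,"ry":0,"rz":0,"fingers":1}
    - {"x":-2.4,"y":-4.8,"z":92,"rx":0,"ry":0,"rz":0,"fingers":1}
    - {"x":-2.4,"y":-4.8,"z":92,"rx":0,"ry":0,"rz":0,"fingers":1}
    - {"x":-2.4,"y":-4.8,"z":92,"rx":0,"ry":0,"rz":0,"fingers":1}
  force: 5

```text
time_s: 9.32
tool_pos: [0.5668, 0.3518, 0.0755]
tool_rot: [180.0, 0.0, 4.9]
force: [-0.2, 0.3, 0.2]
grip_width: 0.0259
grasp_force: 5.0
```

```bash
python3 d.py .509 -.310 .20 5
```

```text
t 9.325 pos [0.5668 0.3518 0.0755] [1.7999e+02 1.0000e-02 4.9200e+00]
mm [-114.4  654.5 -124.4] rv [ 0.0001  0.0001 -0.0014]
```

>>> drive_tool:
  moves:
    - {"x":0,"y":0,"z":-20,"rx":0,"ry":0,"rz":0,"fingers":1}
    - {"x":0,"y":0,"z":-60,"rx":0,"ry":0,"rz":0,"fingers":1}
    - {"x":0,"y":0,"z":-110,"rx":0,"ry":0,"rz":0,"fingers":1}
    - {"x":-3,"y":20,"z":-140,"rx":0,"ry":0,"rz":0,"fingers":1}
    - {"x":-10,"y":60,"z":-145,"rx":0,"ry":0,"rz":0,"fingers":1}
    - {"x":-19,"y":110,"z":-145,"rx":0,"ry":0,"rz":0,"fingers":1}
    - {"x":-28,"y":160,"z":-145,"rx":0,"ry":0,"rz":0,"fingers":1}
    - {"x":-37,"y":210,"z":-145,"rx":0,"ry":0,"rz":0,"fingers":1}
    - {"x":-45,"y":260,"z":-145,"rx":0,"ry":0,"rz":0,"fingers":1}
    - {"x":-54,"y":310,"z":-145,"rx":0,"ry":0,"rz":0,"fingers":1}
    - {"x":-63,"y":360,"z":-145,"rx":0,"ry":0,"rz":0,"fingers":1}
    - {"x":-72,"y":410,"z":-145,"rx":0,"ry":0,"rz":0,"fingers":1}
    - {"x":-80,"y":460,"z":-145,"rx":0,"ry":0,"rz":0,"fingers":1}
    - {"x":-89,"y":510,"z":-145,"rx":0,"ry":0,"rz":0,"fingers":1}
    - {"x":-98,"y":560,"z":-145,"rx":0,"ry":0,"rz":0,"fingers":1}
    - {"x":-107,"y":610,"z":-145,"rx":0,"ry":0,"rz":0,"fingers":1}
    - {"x":-112,"y":640,"z":-130,"rx":0,"ry":0,"rz":0,"fingers":1}
    - {"x":-114.4,"y":654.5,"z":-100,"rx":0,"ry":0,"rz":0,"fingers":1}
    - {"x":-114.4,"y":654.5,"z":-80,"rx":0,"ry":0,"rz":0,"fingers":1}
    - {"x":-114.4,"y":654.5,"z":-80,"rx":0,"ry":0,"rz":0,"fingers":1}
  force: 5

```text
time_s: 11.82
tool_pos: [0.5084, -0.3095, 0.1552]
tool_rot: [-179.9, 0.1, 4.9]
force: [-0.5, -0.0, -0.3]
grip_width: 0.0257
grasp_force: 5.0
```

```bash
python3 d.py .509 -.310 .079 5; python3 -c "
from h import *
print(sensors.get_obs()['grip_width'])"
```

```text
t 11.825 pos [ 0.5084 -0.3095  0.1552] [-1.7991e+02  8.0000e-02  4.9300e+00]
mm [ 0.7  0.7 76.2] rv [-0.0015  0.0014 -0.0012]
0.025672901680416423
```

>>> drive_tool:
  moves:
    - {"x":0.7,"y":0.7,"z":30,"rx":0,"ry":0,"rz":0,"fingers":1}
    - {"x":0.7,"y":0.7,"z":55,"rx":0,"ry":0,"rz":0,"fingers":1}
    - {"x":0.7,"y":0.7,"z":68,"rx":0,"ry":0,"rz":0,"fingers":1}
    - {"x":0.7,"y":0.7,"z":74,"rx":0,"ry":0,"rz":0,"fingers":1}
    - {"x":0.7,"y":0.7,"z":77,"rx":0,"ry":0,"rz":0,"fingers":1}
    - {"x":0.7,"y":0.7,"z":77,"rx":0,"ry":0,"rz":0,"fingers":1}
    - {"x":0.7,"y":0.7,"z":77,"rx":0,"ry":0,"rz":0,"fingers":1}
    - {"x":0.7,"y":0.7,"z":77,"rx":0,"ry":0,"rz":0,"fingers":0.3}
    - {"x":0.7,"y":0.7,"z":77,"rx":0,"ry":0,"rz":0,"fingers":0.1}
    - {"x":0.7,"y":0.7,"z":77,"rx":0,"ry":0,"rz":0,"fingers":-1}
    - {"x":0.7,"y":0.7,"z":77,"rx":0,"ry":0,"rz":0,"fingers":-1}
    - {"x":0.7,"y":0.7,"z":77,"rx":0,"ry":0,"rz":0,"fingers":-1}
    - {"x":0,"y":0,"z":50,"rx":0,"ry":0,"rz":0,"fingers":-1}
    - {"x":0,"y":0,"z":0,"rx":0,"ry":0,"rz":0,"fingers":-1}
    - {"x":0,"y":0,"z":-50,"rx":0,"ry":0,"rz":0,"fingers":-1}
    - {"x":0,"y":-50,"z":-50,"rx":0,"ry":0,"rz":0,"fingers":-1}
    - {"x":0,"y":-105,"z":-50,"rx":0,"ry":0,"rz":0,"fingers":-1}
    - {"x":0,"y":-165,"z":-50,"rx":0,"ry":0,"rz":0,"fingers":-1}
    - {"x":-20,"y":-225,"z":-50,"rx":0,"ry":0,"rz":0,"fingers":-1}
    - {"x":-30,"y":-250,"z":-50,"rx":0,"ry":0,"rz":0,"fingers":-1}
  force: 5

```text
time_s: 14.32
tool_pos: [0.4566, -0.0598, 0.2057]
tool_rot: [180.0, 0.0, 5.2]
force: [0.4, 0.0, 0.1]
grip_width: 0.0869
grasp_force: 0.0
```

```bash
python3 d.py .4695 .1355 .20 5
python3 - <<'E'
from m import *
s=cam("scene"); sm=cv2.cvtColor(s["image"],cv2.COLOR_RGB2BGR)
a=cv2.resize(im[140:300,80:440],(800,356),interpolation=cv2.INTER_CUBIC)
b=cv2.resize(sm[140:300,140:460],(480,240),interpolation=cv2.INTER_CUBIC)
b=cv2.copyMakeBorder(b,0,0,0,320,cv2.BORDER_CONSTANT)
cv2.imwrite("pics/v3.png",np.vstack([a,b]))
w,h,o=win(92,180,162,236); circ("dish",(h[...,1]<70)&(h[...,2]>95),w,o,.012)
E
```

```text
t 14.325 pos [ 0.4566 -0.0598  0.2057] [179.98   0.     5.19]
mm [  30.5 -193.3    5.6] rv [0.0004 0.0001 0.0034]
dish [569.1 352.4] 106.0 ell [568.7 352.5] [103.6 105.4]
```

View pics/v3.png

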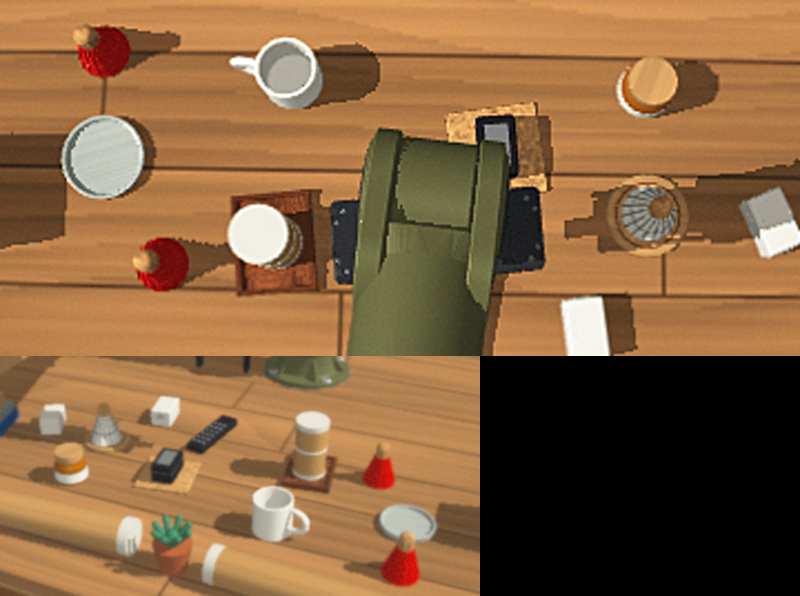

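The shuttlecock stands upright in the middle of the coaster (crop 648,214), the dish is empty (103,157) and the case is on the mat (495,145). Next the tube goes to the dish.

>>> drive_tool:
  moves:
    - {"x":8,"y":-50,"z":0,"rx":0,"ry":0,"rz":0,"fingers":-1}
    - {"x":16,"y":-100,"z":0,"rx":0,"ry":0,"rz":0,"fingers":-1}
    - {"x":24,"y":-150,"z":0,"rx":0,"ry":0,"rz":0,"fingers":-1}
    - {"x":30.5,"y":-185,"z":0,"rx":0,"ry":0,"rz":0,"fingers":-1}
    - {"x":30.5,"y":-193.3,"z":5,"rx":0,"ry":0,"rz":0,"fingers":-1}
    - {"x":30.5,"y":-193.3,"z":5,"rx":0,"ry":0,"rz":0,"fingers":-1}
    - {"x":30.5,"y":-193.3,"z":5,"rx":0,"ry":0,"rz":0,"fingers":-1}
    - {"x":30.5,"y":-193.3,"z":5,"rx":0,"ry":0,"rz":0,"fingers":-1}

```text
time_s: 15.42
tool_pos: [0.4718, 0.1302, 0.2005]
tool_rot: [180.0, -0.0, 4.8]
force: [0.0, 0.2, 0.6]
grip_width: 0.0869
grasp_force: 0.0
```

```bash
python3 d.py .4695 .1355 .095 5
```

```text
t 15.425 pos [0.4718 0.1302 0.2005] [179.97  -0.     4.77]
mm [ -1.8  -5.5 105.5] rv [ 0.0005 -0.     -0.0039]
```

>>> drive_tool:
  moves:
    - {"x":-1.5,"y":-4,"z":0,"rx":0,"ry":0,"rz":0,"fingers":-1}
    - {"x":-1.5,"y":-4,"z":40,"rx":0,"ry":0,"rz":0,"fingers":-1}
    - {"x":-1.5,"y":-4,"z":75,"rx":0,"ry":0,"rz":0,"fingers":-1}
    - {"x":-1.5,"y":-4,"z":95,"rx":0,"ry":0,"rz":0,"fingers":-1}
    - {"x":-1.5,"y":-4,"z":105.5,"rx":0,"ry":0,"rz":0,"fingers":-1}
    - {"x":-1.5,"y":-4,"z":105.5,"rx":0,"ry":0,"rz":0,"fingers":-0.6}
    - {"x":-1.5,"y":-4,"z":105.5,"rx":0,"ry":0,"rz":0,"fingers":-0.4}
    - {"x":-1.5,"y":-4,"z":105.5,"rx":0,"ry":0,"rz":0,"fingers":0}
    - {"x":-1.5,"y":-4,"z":105.5,"rx":0,"ry":0,"rz":0,"fingers":1}
    - {"x":-1.5,"y":-4,"z":105.5,"rx":0,"ry":0,"rz":0,"fingers":1}
    - {"x":-1.5,"y":-4,"z":105.5,"rx":0,"ry":0,"rz":0,"fingers":1}
  force: 10

```text
time_s: 16.8
tool_pos: [0.4704, 0.1358, 0.0958]
tool_rot: [180.0, -0.1, 4.9]
force: [-0.1, -0.5, 5.7]
grip_width: 0.0637
grasp_force: 10.0
```

```bash
python3 d.py .5688 .3525 .20 5
```

```text
t 16.8 pos [0.4704 0.1358 0.0958] [ 1.80e+02 -9.00e-02  4.92e+00]
mm [ 116.8 -207.5 -104. ] rv [ 0.0001 -0.0016 -0.0014]
```

>>> drive_tool:
  moves:
    - {"x":0,"y":0,"z":-15,"rx":0,"ry":0,"rz":0,"fingers":1}
    - {"x":0,"y":0,"z":-50,"rx":0,"ry":0,"rz":0,"fingers":1}
    - {"x":0,"y":0,"z":-90,"rx":0,"ry":0,"rz":0,"fingers":1}
    - {"x":0,"y":0,"z":-120,"rx":0,"ry":0,"rz":0,"fingers":1}
    - {"x":10,"y":-20,"z":-130,"rx":0,"ry":0,"rz":0,"fingers":1}
    - {"x":31,"y":-55,"z":-130,"rx":0,"ry":0,"rz":0,"fingers":1}
    - {"x":56,"y":-100,"z":-130,"rx":0,"ry":0,"rz":0,"fingers":1}
    - {"x":82,"y":-145,"z":-130,"rx":0,"ry":0,"rz":0,"fingers":1}
    - {"x":104,"y":-185,"z":-130,"rx":0,"ry":0,"rz":0,"fingers":1}
    - {"x":115,"y":-203,"z":-120,"rx":0,"ry":0,"rz":0,"fingers":1}
    - {"x":117,"y":-207.5,"z":-90,"rx":0,"ry":0,"rz":0,"fingers":1}
    - {"x":117,"y":-207.5,"z":-50,"rx":0,"ry":0,"rz":0,"fingers":1}
    - {"x":117,"y":-207.5,"z":-40,"rx":0,"ry":0,"rz":0,"fingers":1}
    - {"x":117,"y":-207.5,"z":-40,"rx":0,"ry":0,"rz":0,"fingers":1}
    - {"x":117,"y":-207.5,"z":-40,"rx":0,"ry":0,"rz":0,"fingers":1}
  force: 10

```text
time_s: 18.68
tool_pos: [0.5693, 0.3529, 0.1371]
tool_rot: [-179.9, -0.1, 4.9]
force: [1.4, 0.0, -0.1]
grip_width: 0.0638
grasp_force: 10.0
```

```bash
python3 d.py .5695 .3525 .0965 5; python3 -c "
from h import *
o=sensors.get_obs();print(o['grip_width'],o['force'])"
```

```text
t 18.675 pos [0.5693 0.3529 0.1371] [-1.7993e+02 -1.4000e-01  4.9000e+00]
mm [ 0.1  0.5 40.6] rv [-0.0012 -0.0025 -0.0017]
0.06378006605776551 [ 1.35654427  0.04650471 -0.10530684]
```

>>> drive_tool:
  moves:
    - {"x":0,"y":0.5,"z":20,"rx":0,"ry":0,"rz":0,"fingers":1}
    - {"x":0,"y":0.5,"z":33,"rx":0,"ry":0,"rz":0,"fingers":1}
    - {"x":0,"y":0.5,"z":38,"rx":0,"ry":0,"rz":0,"fingers":1}
    - {"x":0,"y":0.5,"z":40.5,"rx":0,"ry":0,"rz":0,"fingers":1}
    - {"x":0,"y":0.5,"z":40.5,"rx":0,"ry":0,"rz":0,"fingers":1}
    - {"x":0,"y":0.5,"z":40.5,"rx":0,"ry":0,"rz":0,"fingers":1}
  force: 10

```text
time_s: 19.42
tool_pos: [0.5684, 0.3517, 0.0957]
tool_rot: [180.0, -0.0, 4.9]
force: [-3.0, -1.5, 5.6]
grip_width: 0.0639
grasp_force: 10.0
```

>>> drive_tool:
  moves:
    - {"x":0,"y":0,"z":0,"rx":0,"ry":0,"rz":0,"fingers":-0.5}
    - {"x":0,"y":0,"z":0,"rx":0,"ry":0,"rz":0,"fingers":-1}
    - {"x":0,"y":0,"z":0,"rx":0,"ry":0,"rz":0,"fingers":-1}
    - {"x":0,"y":0,"z":0,"rx":0,"ry":0,"rz":0,"fingers":-1}
    - {"x":0,"y":0,"z":0,"rx":0,"ry":0,"rz":0,"fingers":-1}
    - {"x":0,"y":0,"z":-30,"rx":0,"ry":0,"rz":0,"fingers":-1}
    - {"x":0,"y":0,"z":-80,"rx":0,"ry":0,"rz":0,"fingers":-1}
    - {"x":0,"y":0,"z":-110,"rx":0,"ry":0,"rz":0,"fingers":-1}
    - {"x":0,"y":50,"z":-110,"rx":0,"ry":0,"rz":0,"fingers":-1}
    - {"x":0,"y":105,"z":-110,"rx":0,"ry":0,"rz":0,"fingers":-1}
    - {"x":0,"y":165,"z":-110,"rx":0,"ry":0,"rz":0,"fingers":-1}
    - {"x":0,"y":225,"z":-110,"rx":0,"ry":0,"rz":0,"fingers":-1}
    - {"x":0,"y":285,"z":-110,"rx":0,"ry":0,"rz":0,"fingers":-1}
    - {"x":0,"y":345,"z":-110,"rx":0,"ry":0,"rz":0,"fingers":-1}
    - {"x":0,"y":405,"z":-110,"rx":0,"ry":0,"rz":0,"fingers":-1}
    - {"x":0,"y":460,"z":-110,"rx":0,"ry":0,"rz":0,"fingers":-1}
    - {"x":0,"y":480,"z":-110,"rx":0,"ry":0,"rz":0,"fingers":-1}
    - {"x":0,"y":480,"z":-110,"rx":0,"ry":0,"rz":0,"fingers":-1}
    - {"x":0,"y":480,"z":-110,"rx":0,"ry":0,"rz":0,"fingers":-1}
  force: 10

```text
time_s: 21.8
tool_pos: [0.6098, -0.1232, 0.2047]
tool_rot: [-179.9, -0.0, 5.1]
force: [-0.4, 0.2, 0.4]
grip_width: 0.0865
grasp_force: 0.0
```

```bash
python3 d.py .5815 -.127 .027 5
cat > m4.py <<'E'
from m import *
w,h,o=win(170,220,240,276); rect("tray",((h[...,0]<12)&(h[...,2]<175)&(h[...,1]>150)),w,o,.012)
w,h,o=win(82,175,162,239); circ("tubetop",(h[...,1]<50)&(h[...,2]>200),w,o,.126)
a=cv2.resize(im[140:300,80:440],(800,356),interpolation=cv2.INTER_CUBIC)
b=np.hstack([cv2.resize(x,(400,240)) for x in out]); cv2.imwrite("pics/v4.png",np.vstack([a,b]))
E
python3 m4.py
```

```text
t 21.8 pos [ 0.6098 -0.1232  0.2047] [-1.7992e+02 -2.0000e-02  5.1200e+00]
mm [-28.6   1.5 177.7] rv [-0.0015 -0.0003  0.0021]
tray [468.8 136.5] [121.3  98.3] 5.4
tubetop [566.3 350.8] 66.6 ell [566.8 351. ] [64.7 65.5]
```

View pics/v4.png

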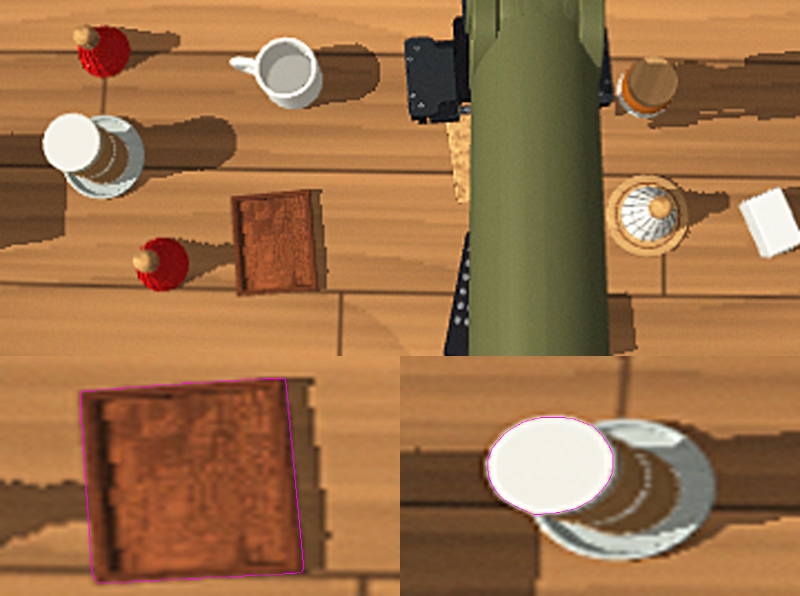

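The tube stands in the dish, top at (0.567, 0.351), about 2.5 mm off the dish centre. The empty tray measures 121×98 mm at (0.469, 0.1365), yaw 5.4°. Now I'll take the case from the mat.

>>> drive_tool:
  moves:
    - {"x":-28.6,"y":1.5,"z":30,"rx":0,"ry":0,"rz":0,"fingers":-1}
    - {"x":-28.6,"y":1.5,"z":80,"rx":0,"ry":0,"rz":0,"fingers":-1}
    - {"x":-28.6,"y":1.5,"z":125,"rx":0,"ry":0,"rz":0,"fingers":-1}
    - {"x":-28.6,"y":1.5,"z":155,"rx":0,"ry":0,"rz":0,"fingers":-1}
    - {"x":-28.6,"y":1.5,"z":170,"rx":0,"ry":0,"rz":0,"fingers":-1}
    - {"x":-28.6,"y":1.5,"z":177.7,"rx":0,"ry":0,"rz":0,"fingers":-1}
    - {"x":-28.6,"y":1.5,"z":177.7,"rx":0,"ry":0,"rz":0,"fingers":-1}
    - {"x":-28.6,"y":1.5,"z":177.7,"rx":0,"ry":0,"rz":0,"fingers":1}
    - {"x":-28.6,"y":1.5,"z":177.7,"rx":0,"ry":0,"rz":0,"fingers":1}
    - {"x":-28.6,"y":1.5,"z":177.7,"rx":0,"ry":0,"rz":0,"fingers":1}
    - {"x":-28.6,"y":1.5,"z":177.7,"rx":0,"ry":0,"rz":0,"fingers":1}
    - {"x":-28.6,"y":1.5,"z":177.7,"rx":0,"ry":0,"rz":0,"fingers":1}
  force: 15

```text
time_s: 23.35
tool_pos: [0.5813, -0.1302, 0.0269]
tool_rot: [-180.0, -0.0, 4.9]
force: [0.4, -0.5, 0.5]
grip_width: 0.0456
grasp_force: 15.0
```

```bash
python3 d.py .4688 .1365 .12 5.4
```

```text
t 23.35 pos [ 0.5813 -0.1302  0.0269] [-1.7999e+02 -1.0000e-02  4.9200e+00]
mm [ -89.2 -275.4  -93. ] rv [-0.0001 -0.0001 -0.0084]
```

>>> drive_tool:
  moves:
    - {"x":0,"y":0,"z":-25,"rx":0,"ry":0,"rz":0,"fingers":1}
    - {"x":0,"y":0,"z":-70,"rx":0,"ry":0,"rz":0,"fingers":1}
    - {"x":-3,"y":-10,"z":-105,"rx":0,"ry":0,"rz":0,"fingers":1}
    - {"x":-16,"y":-50,"z":-110,"rx":0,"ry":0,"rz":0,"fingers":1}
    - {"x":-32,"y":-100,"z":-110,"rx":0,"ry":0,"rz":0,"fingers":1}
    - {"x":-49,"y":-150,"z":-110,"rx":0,"ry":0,"rz":-0.004,"fingers":1}
    - {"x":-65,"y":-200,"z":-110,"rx":0,"ry":0,"rz":-0.008,"fingers":1}
    - {"x":-79,"y":-245,"z":-110,"rx":0,"ry":0,"rz":-0.008,"fingers":1}
    - {"x":-88,"y":-270,"z":-100,"rx":0,"ry":0,"rz":-0.008,"fingers":1}
    - {"x":-89.2,"y":-275.4,"z":-70,"rx":0,"ry":0,"rz":-0.008,"fingers":1}
    - {"x":-89.2,"y":-275.4,"z":-40,"rx":0,"ry":0,"rz":-0.008,"fingers":1}
    - {"x":-89.2,"y":-275.4,"z":-30,"rx":0,"ry":0,"rz":-0.008,"fingers":1}
    - {"x":-89.2,"y":-275.4,"z":-30,"rx":0,"ry":0,"rz":-0.008,"fingers":1}
    - {"x":-89.2,"y":-275.4,"z":-30,"rx":0,"ry":0,"rz":-0.008,"fingers":1}
  force: 15

```text
time_s: 25.1
tool_pos: [0.4697, 0.1365, 0.0579]
tool_rot: [-180.0, -0.1, 5.4]
force: [-0.9, -0.0, -0.3]
grip_width: 0.0456
grasp_force: 15.0
```

```bash
python3 d.py .4688 .1365 .0275 5.4
```

```text
t 25.1 pos [0.4697 0.1365 0.0579] [-1.80e+02 -1.00e-01  5.36e+00]
mm [-0.9 -0.1 30.4] rv [-0.     -0.0018 -0.0007]
```

>>> drive_tool:
  moves:
    - {"x":-0.9,"y":0,"z":15,"rx":0,"ry":0,"rz":0,"fingers":1}
    - {"x":-0.9,"y":0,"z":24,"rx":0,"ry":0,"rz":0,"fingers":1}
    - {"x":-0.9,"y":0,"z":28,"rx":0,"ry":0,"rz":0,"fingers":1}
    - {"x":-0.9,"y":0,"z":30.4,"rx":0,"ry":0,"rz":0,"fingers":1}
    - {"x":-0.9,"y":0,"z":30.4,"rx":0,"ry":0,"rz":0,"fingers":1}
    - {"x":-0.9,"y":0,"z":30.4,"rx":0,"ry":0,"rz":0,"fingers":1}
    - {"x":-0.9,"y":0,"z":30.4,"rx":0,"ry":0,"rz":0,"fingers":-0.6}
    - {"x":-0.9,"y":0,"z":30.4,"rx":0,"ry":0,"rz":0,"fingers":-0.6}
    - {"x":-0.9,"y":0,"z":30.4,"rx":0,"ry":0,"rz":0,"fingers":-0.6}
    - {"x":-0.9,"y":0,"z":30.4,"rx":0,"ry":0,"rz":0,"fingers":-0.6}
    - {"x":-0.9,"y":0,"z":0,"rx":0,"ry":0,"rz":0,"fingers":-0.6}
    - {"x":-0.9,"y":0,"z":-50,"rx":0,"ry":0,"rz":0,"fingers":-0.6}
    - {"x":-0.9,"y":0,"z":-110,"rx":0,"ry":0,"rz":0,"fingers":-0.6}
    - {"x":0,"y":50,"z":-140,"rx":0,"ry":0,"rz":0,"fingers":-0.6}
    - {"x":0,"y":105,"z":-140,"rx":0,"ry":0,"rz":0,"fingers":-0.6}
    - {"x":0,"y":165,"z":-140,"rx":0,"ry":0,"rz":0,"fingers":-0.6}
    - {"x":0,"y":225,"z":-140,"rx":0,"ry":0,"rz":0,"fingers":-0.6}
    - {"x":0,"y":240,"z":-140,"rx":0,"ry":0,"rz":0,"fingers":-0.6}
    - {"x":0,"y":240,"z":-140,"rx":0,"ry":0,"rz":0,"fingers":-0.6}
  force: 15

```text
time_s: 27.48
tool_pos: [0.4911, -0.103, 0.1966]
tool_rot: [-179.9, 0.0, 5.3]
force: [0.8, 0.7, 0.4]
grip_width: 0.0698
grasp_force: 0.0
```

Run:
```python
from m import *
w,h,o=win(170,220,240,276); rect("case",((h[...,1]<90)&(h[...,2]<170)),w,o,.046)
w,h,o=win(82,175,162,239); circ("tubetop",(h[...,1]<50)&(h[...,2]>200),w,o,.126)
# shuttle: cork centroid on coaster
w,h,o=win(345,208,415,264); out.append(w)
s=cam("scene"); sm=cv2.cvtColor(s["image"],cv2.COLOR_RGB2BGR)
a=cv2.resize(sm[150:300,140:460],(800,375),interpolation=cv2.INTER_CUBIC)
b=np.hstack([cv2.resize(x,(266,220)) for x in out]); b=cv2.copyMakeBorder(b,0,0,0,2,cv2.BORDER_CONSTANT)
cv2.imwrite("pics/v5.png",np.vstack([a,b]))
c0=cv2.imread("pics/top0.png"); 
for n,(x0,y0,x1,y1) in dict(mug=(180,152,228,192),jar=(355,162,390,196),remote=(276,240,312,306)).items():
    d=cv2.absdiff(c0,im)[y0:y1,x0:x1].max(2); print(n,"changed px",(d>60).sum())
```

```text
case [469.8 132.7] [73.2 48.5] 5.6
tubetop [566.3 350.9] 66.6 ell [566.8 351. ] [64.6 65.4]
mug changed px 0
jar changed px 0
remote changed px 1722
```

View pics/v5.png

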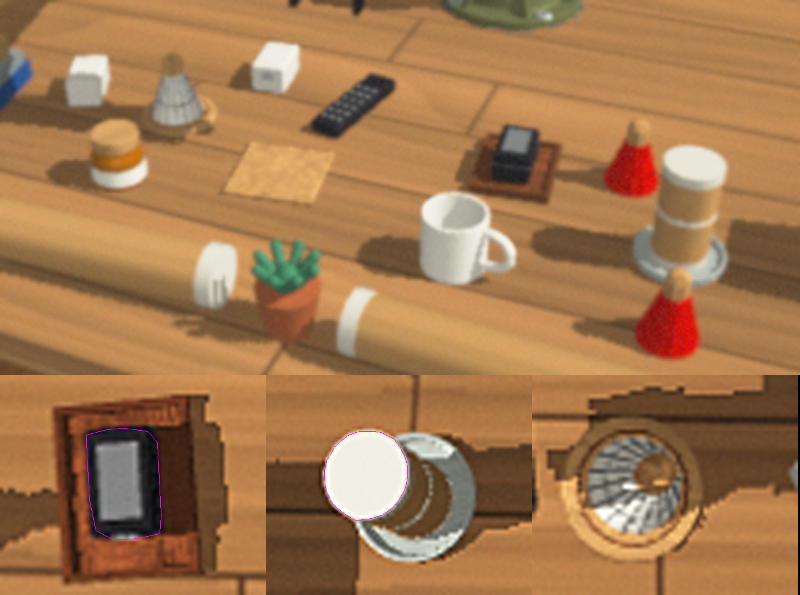

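All three stand in their places and the mug and jar views are unchanged; the remote is only hidden by the arm in the top view. I'll cross-check the case's y from its grey panel in both views, and the remote in the scene view.

Run:
```python
from h import *
def cen(c,box,z,f,S=6):
    x0,y0,x1,y1=box; w=cv2.resize(cv2.cvtColor(c["image"],cv2.COLOR_RGB2BGR)[y0:y1,x0:x1],None,fx=S,fy=S,interpolation=cv2.INTER_CUBIC)
    h=cv2.cvtColor(w,cv2.COLOR_BGR2HSV).astype(int); m=cv2.morphologyEx((f(h)*255).astype(np.uint8),cv2.MORPH_OPEN,np.ones((9,9)))
    k=max(cv2.findContours(m,0,1)[0],key=cv2.contourArea); (a,b),r,_=cv2.minAreaRect(k)
    u,v=(a+.5)/S-.5+x0,(b+.5)/S-.5+y0; print((round(u,1),round(v,1)),np.round(np.array(r)/S,1),onplane(c,u,v,z).round(4))
t=cam("top"); s=cam("scene")
g=lambda h:(h[...,1]<60)&(h[...,2]>90)&(h[...,2]<185)
cen(t,(185,228,225,268),.046,g); cen(s,(330,195,365,225),.046,g)
# remote in the scene camera, before/after
a=cv2.imread("pics/scene0.png"); b=cv2.cvtColor(s["image"],cv2.COLOR_RGB2BGR)
d=cv2.absdiff(a,b).max(2); print("remote diff",(d[178:204,262:302]>40).sum(),"mug",(d[225:265,304:348]>40).sum(),"jar",(d[198:226,173:202]>40).sum())
```

```text
(200.8, 246.5) [19.5 11. ] [0.4714 0.1363 0.046 ]
(346.3, 205.6) [10.5  9.9] [0.469  0.1355 0.046 ]
remote diff 0 mug 0 jar 36
```

The panel puts the case at (0.470, 0.136), within 1–2 mm of the tray centre. The remote and mug are unchanged in the scene view and the jar is unchanged in the top view. Handing in.

```bash
python3 -c "
from cell import workorder
print(workorder.sign_off())"
```

```text
the job is handed in; nothing more can be done
None
```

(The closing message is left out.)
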